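# Find the full slide box by weight and present it to the code reader

## Robot

A 7-joint arm with a two-finger parallel gripper is mounted at the origin on a cart in front of the work surface, level with it; the furniture and walls round the work are solid. World frame = base frame: x ahead of the robot, y to its left, z up, the work surface at z = 0. Lengths are in m, angles in rad, forces in N, time in s.
With the tool pointing down it reaches from about 0.4 to 0.85 m from the base axis. Payload 10.4 kg.
Tool frame: the origin (TCP) lies between the finger pads; the fingertips stand 14 mm ahead of it and the grasp point (between the pads) lies 5 mm behind it; z points along the fingers, y is the direction in which the jaws open and shut (so a half turn about z gives the same grasp; the last joint's range is limited). The gripper opens to 87 mm and grips with 3 to 60 N. Pads are 19 mm wide; open, the fingers measure 117 mm over their backs; the gripper's body (75 mm by 190 mm) begins 51 mm behind the grasp point.
Start: joints at [1.252, 0.332, -0.065, 1.46, 0.022, 1.35, -0.088], TCP at [0.182, -0.598, 0.237] pointing down, gripper open.
Joint ranges: [-2.6, 2.6], [-0.5, 2.12], [-1.47, 1.34], [0.16, 2.42], [-1.27, 4.41], [0.06, 2.06], [-2.6, 2.6]. Speed limits (rad/s): [2.22, 2.22, 2.79, 2.79, 3.14, 3.14, 3.14].

## Interface

Orientations are given as a unit quaternion [x, y, z, w].
In Python, from bench import readout, camera, calibration, order gives the robot as it stands.
- The arm moves only by the tool apply_moves, never from a script. Its argument "deltas" is a list of rows, each an object with "translation": the shift along the world's x, y, z in m, a list of three; "turn": the turn, a rotation vector about the world's x, y, z in rad, a list of three; "hand": the finger opening in m, from 0 to 0.087. A call has 1 to 5 rows; each row shifts and turns the pose as measured when the row begins; what a row does not reach is not made up. A row lasts 1/10 s, in which the tool goes at most 50 mm and 8.59 degrees, less where a joint would pass 70% of its speed; a pose out of reach is approached as far as the arm can. A call with a gripper value outside its range is refused whole. The fingers move at their own pace and stop on an object; "newtons" is the grip in N (left out, the last holds). Time passes only in rows, so rows that do not move let the fingers close. It gives the time, the measured TCP pose, the force and the opening at its end, in the units of the state.
- readout.read_state(): the state, without advancing time (a new reading comes with each control period).
- camera(name): name is "scene" or "top"; returns the picture (400x640x3 uint8, red, green, blue); there is no depth.
- calibration(name): a dict with "fx", "fy", "cx", "cy" (pixels), "D" ([k1, k2, p1, p2, k3] as OpenCV has them; the pictures are not rectified), "extrinsics" (4x4, takes a point from world to camera coordinates). Camera axes: x right, y down, z forward; pixel columns grow to the right and rows downward; lengths in m; the calibration is good to about 2 mm. A picture is of the moment at which its call begins. calibration takes no time and is no camera call.
- order.close_job(): hands the job in, once; it reports no verdict.
The state is a dict: "time": time; "joint_positions": joint angles; "joint_vel": joint speeds; "joint_torque": joint torques, N m; "ee_pos": TCP position; "eef_rot": TCP orientation; "ft_force": force on the tool from outside, world axes, zero at the start; "torque": the same for the moment, N m; "width": finger opening in m.
Only numpy, scipy, OpenCV 4.12 (cv2) and the standard library are available. Lean on these libraries where they do the work, as an engineer would, in place of code of your own. Each camera call takes 0.05 s, during which the arm holds its last target. There are 200 camera calls.

## Task

Two identical closed slide boxes stand side by side just to the right of the gel tank, in front of the robot; one is packed full of steel test coupons, the other only partly filled. Lift the left box (the one farther to the robot's left) clear by a good 5 cm and set it gently back where it stood, then lift the right box as high, to judge by weight which is heavier. Finish while holding the heavier box in the gripper, level and still, about 6 cm above the middle of the code reader's window with the box's length along the window's length, not touching the reader; the lighter box must stand back in its place and everything else be left alone.

Things in the scene. Friction and masses are not known exactly. Their poses are not given: they have to be found in the camera images.
- slide_box_a: one of the two boxes: closed slide box, lilac lid, 58 x 84 mm (60 x 86 over all), 30 mm high; origin at the centre of its underside, own y along the 84 mm length; grip across the 58 mm width (own x). Starts flat on the worktop, length within 0.5 rad of world y. Both look alike: one weighs 0.50 to 0.70 kg, the other 0.21 to 0.34 kg, centred; which place holds the heavier changes
- slide_box_b: the other of the two boxes: closed slide box, lilac lid, 58 x 84 mm (60 x 86 over all), 30 mm high; origin at the centre of its underside, own y along the 84 mm length; grip across the 58 mm width (own x). Starts flat on the worktop, length within 0.5 rad of world y. Both look alike: one weighs 0.50 to 0.70 kg, the other 0.21 to 0.34 kg, centred; which place holds the heavier changes
- code_reader: grey and black tabletop code reader, 104 x 144 x 48 mm, fixed to the worktop to the robot's left, with an upward-looking oblong glass window in a black rim on its top and a short cable gland on its far side; origin at the centre of its underside, own y along its 144 mm length, z up; stands with its length within 0.5 rad of world y
- code_window (a point): centre of the glass window on top of the code reader, on the glass, 45 mm above the worktop (the rim round it rises 3 mm higher); own y along the window's long side (96 mm visible), z up
- timer: bystander: small white lab timer, 62 x 62 x 16 mm, lying in front of the boxes, origin at the centre of its underside
- tape_roll: bystander: roll of tape lying flat, 100 mm across, 25 mm high, behind the boxes, origin at the centre of its underside
- dish_open: bystander: open white dish, 91 mm across, 13 mm high, in front of the reader, origin at the centre of its underside
- rack_yellow: bystander: yellow tube rack, 82 x 122 x 57 mm, behind the gel tank, origin at the centre of its underside
- comb_white: bystander: white gel comb lying flat, 30 x 118 x 9 mm, behind the boxes, origin at the centre of its underside
- marker_black: bystander: black marker pen lying flat, 13 x 135 x 16 mm, in front of the boxes, origin at the centre of its underside
Mind the look-alikes: they are no part of the job. Of the things that look like the code_reader, the larger one is meant. What is shaped like the slide_box_a but purple or red is not meant.

How it is judged:
By the outcome, as a careful person would: the job done as asked, in the order asked, and still so for the second after the job is handed in, while the arm keeps its last pose, push and grip.
It also fails if it takes over 72 s, if anything falls off the work surface, if the arm or the gripper's body presses on something with over 40 N, if the wrist force passes 120 N, or if a joint passes its speed limit or range.

## Working session

There is one attempt and no reset: what is moved stays moved. The work goes in short steps, Python scripts to look and compute and a tool call to move; the robot and the scene stay as the last step left them, time stands still between calls to the robot, and variables do not carry over. Pictures are saved under pics/ and viewed, about 8 in all and at most 12, crops included, and the job is handed in when it is done.

Besides the shell and the picture viewer there is one more tool, called after "Emit:" by a JSON object that holds its "op" and its "data". apply_moves: Moves the arm, as the interface text tells. Its arguments: {"type":"object","properties":{"deltas":{"type":"array","items":{"type":"object","properties":{"translation":{"type":"array","items":{"type":"number"}},"turn":{"type":"array","items":{"type":"number"}},"hand":{"type":"number"}}}},"newtons":{"type":"number"}},"required":["deltas"]}

```bash
mkdir -p pics; ls
python3 - <<'E'
from bench import readout, camera, calibration
import cv2
s=readout.read_state(); print(s)
for n in("scene","top"):
    cv2.imwrite(f"pics/{n}0.png",camera(n)[:,:,::-1]); print(calibration(n))
E
```

```text
pics
{'time': 0.0, 'joint_positions': array([ 1.25238476,  0.33287682, -0.06475183,  1.46092744,  0.02160846,
        1.34988212, -0.08849462]), 'joint_vel': array([ 0.0003152 , -0.0017734 , -0.00015975, -0.00178959, -0.00152213,
        0.00105398, -0.0002746 ]), 'joint_torque': array([ 1.57091337e-03, -6.23238444e+01,  2.53707025e-02, -3.89887404e+01,
       -6.12074230e-02,  4.00154956e-02,  1.68704983e-04]), 'ee_pos': array([ 0.18211641, -0.59750493,  0.23575758]), 'eef_rot': array([ 9.89075954e-01,  1.47405116e-01, -1.30089148e-04, -6.86550802e-04]), 'ft_force': array([ 0.55617605,  0.52119285, -0.39878677]), 'torque': array([ 0.00930172,  0.01140846, -0.04194737]), 'width': 0.08710890035702036}
{'fx': 426.9949181522626, 'fy': 426.9949181522626, 'cx': 321.39214452246887, 'cy': 196.48258610063252, 'D': array([-0.06554086,  0.        ,  0.        ,  0.        ,  0.        ]), 'extrinsics': array([[-0.56212895, -0.82696847, -0.01158437,  0.29312225],
       [-0.61422713,  0.4268166 , -0.66374138,  0.39918274],
       [ 0.5538376 , -0.36599281, -0.74787243,  1.4617528 ],
       [ 0.        ,  0.        ,  0.        ,  1.        ]])}
{'fx': 371.9607599241922, 'fy': 371.9607599241922, 'cx': 321.80312519440565, 'cy': 194.3213472768026, 'D': array([-0.01704146,  0.        ,  0.        ,  0.        ,  0.        ]), 'extrinsics': array([[-0.00677104, -0.99987825,  0.01405824, -0.04129785],
       [-0.98887001,  0.00460563, -0.14871079,  0.53548505],
       [ 0.14862794, -0.0149087 , -0.9887808 ,  1.15469619],
       [ 0.        ,  0.        ,  0.        ,  1.        ]])}
```

View pics/scene0.png

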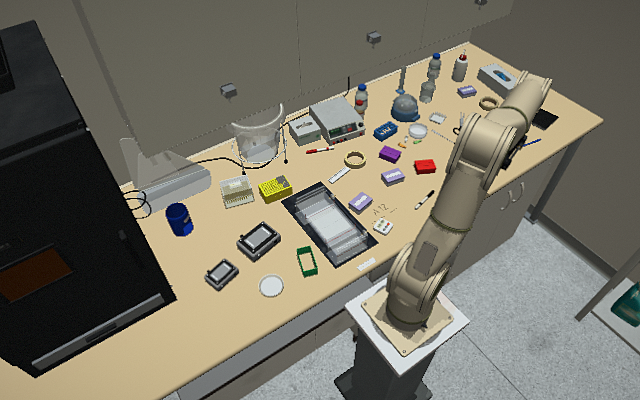

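View pics/top0.png

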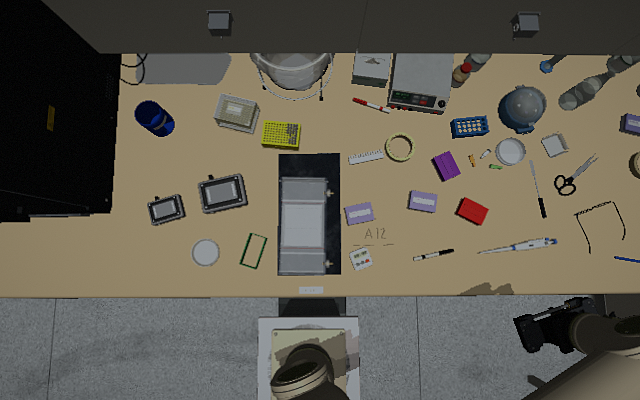

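In the top view, the look-alikes for the boxes are:
- lilac at (359,213) and (423,201)
- purple at (446,166)
- red at (473,211)
- another lilac one far right at (631,124)

The possible readers are the large one at (222,193) and the small one at (166,209). I choose the lilac pair beside the tank and the large reader, and check both in one crop.

```bash
cat > h.py <<'E'
import numpy as np, cv2
from bench import calibration
def w(name,px,z):
    c=calibration(name);K=np.array([[c['fx'],0,c['cx']],[0,c['fy'],c['cy']],[0,0,1]])
    n=cv2.undistortPoints(np.array(px,float).reshape(-1,1,2),K,c['D']).reshape(-1,2)
    E=c['extrinsics'];R=E[:3,:3];o=-R.T@E[:3,3]
    d=np.c_[n,np.ones(len(n))]@R
    return o+d*((z-o[2])/d[:,2])[:,None]
def p(name,X):
    c=calibration(name);K=np.array([[c['fx'],0,c['cx']],[0,c['fy'],c['cy']],[0,0,1]]);E=c['extrinsics']
    return cv2.projectPoints(np.array(X,float).reshape(-1,3),cv2.Rodrigues(E[:3,:3])[0],E[:3,3],K,c['D'])[0].reshape(-1,2)
E
python3 - <<'E'
import cv2,numpy as np
im=cv2.imread('pics/top0.png')
a=cv2.resize(im[180:235,335:445],None,fx=7,fy=7,interpolation=cv2.INTER_CUBIC)
b=cv2.resize(im[165:220,190:300],None,fx=7,fy=7,interpolation=cv2.INTER_CUBIC)[:,:]
b=b[:,:]; a=a[:300+80]; 
o=np.vstack([cv2.resize(a,(600,300)),cv2.resize(b,(600,300))])
o=np.vstack([cv2.resize(im[180:230,335:445],(770,350)[0:2],interpolation=cv2.INTER_CUBIC)[:,:],cv2.resize(im[170:216,190:300][:35+11],(770,322),interpolation=cv2.INTER_CUBIC)])
o=cv2.resize(o,(0,0),fx=600/672,fy=600/672) if False else np.vstack([o[:300],o[350:650]])
cv2.imwrite('pics/crop1.png',o)
import h
print(h.w('top',[(359,213),(423,201)],.03),h.w('top',[(222,193),(166,209)],.045))
E
```

```text
[[ 0.47538047 -0.16395625  0.03      ]
 [ 0.51332074 -0.37316531  0.03      ]] [[0.54029022 0.27443551 0.045     ]
 [0.48975718 0.45028125 0.045     ]]
```

View pics/crop1.png

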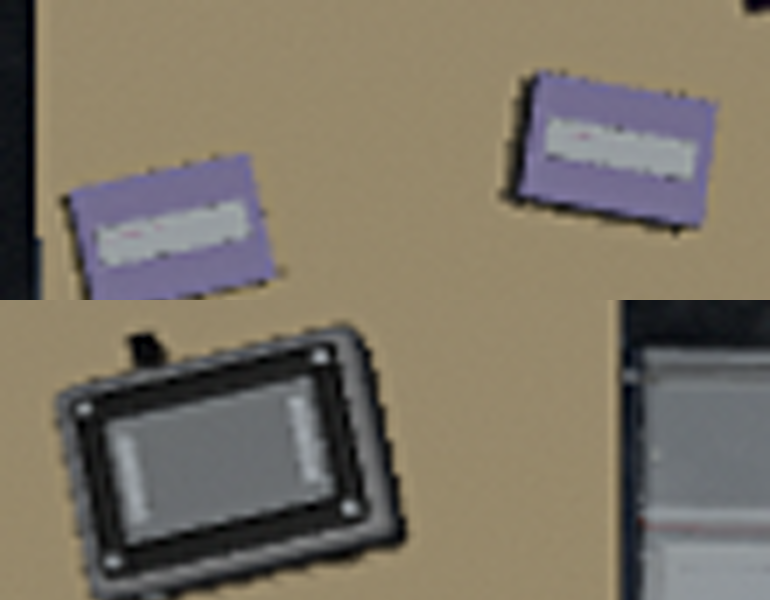

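Run:
```python
import cv2,numpy as np,h
im=cv2.imread('pics/top0.png')
for r in [(335,185,55,55),(400,180,50,40)]:
    x,y,a,b=r; c=cv2.resize(im[y:y+b,x:x+a],None,fx=8,fy=8,interpolation=cv2.INTER_CUBIC)
    c=c.astype(int); m=((c[...,0]-c[...,1]>15)&(c[...,0]>110)).astype(np.uint8)
    k=cv2.findContours(m,cv2.RETR_EXTERNAL,cv2.CHAIN_APPROX_NONE)[0]; k=max(k,key=cv2.contourArea)
    px=(cv2.convexHull(k).reshape(-1,2)+.5)/8-.5+[x,y]
    X=h.w('top',px,.03)[:,:2].astype(np.float32)*1000
    q=cv2.minAreaRect(X); print(q); 
for nm,P in [('L',[(72,188),(250,155),(275,275),(92,308)]),('R',[(542,74),(717,101),(703,228),(523,192)])]:
    X=h.w('top',np.array(P)/7-.5+[335,180],.03); d=(X[0]-X[1]+X[3]-X[2]); print(nm,X.mean(0),np.arctan2(-d[0],d[1]), [np.linalg.norm(X[i]-X[i-1]) for i in range(4)])
for P,z in [([(84,108),(320,55),(350,208),(113,262)],.048),([(108,128),(310,80),(332,192),(128,245)],.045)]:
    X=h.w('top',np.array(P)/7-.5+[190,170],z); d=(X[0]-X[1]+X[3]-X[2]); print('rd',X.mean(0),np.arctan2(-d[0],d[1]), [np.linalg.norm(X[i]-X[i-1]) for i in range(4)])
    print(h.p('scene',X.mean(0)))
# scene-camera check
s=cv2.imread('pics/scene0.png')
o=[cv2.resize(s[185:225,345:395],None,fx=8,fy=8,interpolation=cv2.INTER_CUBIC),cv2.resize(s[160:200,370:420],None,fx=8,fy=8,interpolation=cv2.INTER_CUBIC)]
cv2.imwrite('pics/crop2.png',np.hstack(o))
```

```text
((475.624755859375, -164.4439239501953), (59.305118560791016, 85.22492980957031), 11.341197967529297)
((514.0053100585938, -373.3393249511719), (85.58527374267578, 59.23141098022461), 79.603759765625)
L [ 0.47686668 -0.16438485  0.03      ] 0.17515694557756759 [np.float64(0.055987996532937796), np.float64(0.08402144902398363), np.float64(0.056557155687719705), np.float64(0.08572258673378454)]
R [ 0.51423918 -0.37404623  0.03      ] -0.1822054446788323 [np.float64(0.056373998021762586), np.float64(0.08250350529988992), np.float64(0.06013339608996499), np.float64(0.08476771099968729)]
rd [0.54290408 0.27860867 0.048     ] 0.22264793360331447 [np.float64(0.07259036775906484), np.float64(0.10961778411447703), np.float64(0.07249795588360575), np.float64(0.10918477415556849)]
[[257.64932056 236.55431101]]
rd [0.54191391 0.27808575 0.045     ] 0.24451147096963943 [np.float64(0.05506842244741647), np.float64(0.09418125040331708), np.float64(0.053189178694494355), np.float64(0.09492385574114023)]
[[257.99155464 237.13034249]]
```

Emit:
{"op": "apply_moves", "data": {"deltas": [{"translation": [0.026, 0.039, 0], "turn": [0, 0, 0.133], "hand": 0.087}, {"translation": [0.026, 0.039, 0], "turn": [0, 0, 0.133], "hand": 0.087}, {"translation": [0.026, 0.039, 0], "turn": [0, 0, 0.133], "hand": 0.087}, {"translation": [0.026, 0.039, 0], "turn": [0, 0, 0.133], "hand": 0.087}, {"translation": [0.026, 0.039, 0], "turn": [0, 0, 0.133], "hand": 0.087}]}}

```text
time: 0.6
ee_pos: [0.3087, -0.3995, 0.2323]
eef_rot: [0.884, 0.467, -0.003, -0.002]
ft_force: [1.4, -0.8, -0.4]
width: 0.0874
```

Emit:
{"op": "apply_moves", "data": {"deltas": [{"translation": [0.026, 0.039, 0], "turn": [0, 0, 0.133], "hand": 0.087}, {"translation": [0.026, 0.039, 0], "turn": [0, 0, 0.133], "hand": 0.087}, {"translation": [0.026, 0.039, 0], "turn": [0, 0, 0.133], "hand": 0.087}, {"translation": [0.026, 0.039, 0], "turn": [0, 0, 0.133], "hand": 0.087}, {"translation": [0, 0, 0], "turn": [0, 0, 0], "hand": 0.087}]}}

```text
time: 1.1
ee_pos: [0.4179, -0.23, 0.2319]
eef_rot: [0.718, 0.696, -0.003, -0.001]
ft_force: [-0.3, 0.3, 0.9]
width: 0.0872
```

Emit:
{"op": "apply_moves", "data": {"deltas": [{"translation": [0.029, 0.033, 0], "turn": [0, 0, 0.11], "hand": 0.087}, {"translation": [0.029, 0.033, 0], "turn": [0, 0, 0.11], "hand": 0.087}, {"translation": [0, 0, -0.04], "turn": [0, 0, 0], "hand": 0.087}, {"translation": [0, 0, -0.04], "turn": [0, 0, 0], "hand": 0.087}, {"translation": [0, 0, 0], "turn": [0, 0, 0], "hand": 0.087}]}}

```text
time: 1.6
ee_pos: [0.4774, -0.1614, 0.1501]
eef_rot: [0.634, 0.773, -0.003, 0.0]
ft_force: [-1.1, 1.1, -0.0]
width: 0.0873
```

```bash
cat > st.py <<'E'
from bench import readout
from scipy.spatial.transform import Rotation as R
import numpy as np
s=readout.read_state(); M=R.from_quat(s['eef_rot']).as_matrix()
y=M[:,1]; y=y if y[0]>0 else -y
print('t',s['time'],'pos',s['ee_pos'].round(4),'jawyaw',np.arctan2(y[1],y[0]).round(4),'z',M[:,2].round(4),'F',s['ft_force'].round(2),'w',round(s['width'],4),'q',s['joint_positions'].round(2))
import sys
if len(sys.argv)>4:
    tx,ty,tz,tw=map(float,sys.argv[1:5]); print('need',(np.array([tx,ty,tz])-s['ee_pos']).round(4),'yaw',round(tw-np.arctan2(y[1],y[0]),4),'tilt fix',np.cross(M[:,2],[0,0,-1]).round(4))
E
python3 st.py 0.4757 -0.1643 0.019 0.19
```

```text
t 1.6 pos [ 0.4774 -0.1614  0.1501] jawyaw 0.1966 z [-0.003  -0.0046 -1.    ] F [-1.14  1.12 -0.04] w 0.0873 q [ 0.77  0.18 -0.58  1.86  0.12  1.13  0.34]
need [-0.0017 -0.0029 -0.1311] yaw -0.0066 tilt fix [ 0.0046 -0.003   0.    ]
```

Emit:
{"op": "apply_moves", "data": {"deltas": [{"translation": [-0.0015, -0.003, -0.035], "turn": [0.0046, -0.003, -0.006], "hand": 0.087}, {"translation": [0, 0, -0.035], "turn": [0, 0, 0], "hand": 0.087}, {"translation": [0, 0, -0.03], "turn": [0, 0, 0], "hand": 0.087}, {"translation": [0, 0, -0.015], "turn": [0, 0, 0], "hand": 0.087}, {"translation": [0, 0, 0], "turn": [0, 0, 0], "hand": 0.087}]}}

```text
time: 2.1
ee_pos: [0.4778, -0.1691, 0.0384]
eef_rot: [0.639, 0.769, -0.0, 0.003]
ft_force: [-0.5, -0.1, 0.4]
width: 0.0873
```

```bash
python3 st.py 0.4757 -0.1643 0.019 0.19
```

```text
t 2.1 pos [ 0.4778 -0.1691  0.0384] jawyaw 0.1833 z [ 0.0041 -0.0036 -1.    ] F [-0.52 -0.12  0.38] w 0.0873 q [ 0.73  0.34 -0.55  1.95  0.22  0.9   0.26]
need [-0.0021  0.0048 -0.0194] yaw 0.0067 tilt fix [0.0036 0.0041 0.    ]
```

Emit:
{"op": "apply_moves", "data": {"deltas": [{"translation": [-0.002, 0.005, -0.006], "turn": [0.0036, 0.004, 0.0067], "hand": 0.087}, {"translation": [0, 0, -0.008], "turn": [0, 0, 0], "hand": 0.087}, {"translation": [0, 0, -0.005], "turn": [0, 0, 0], "hand": 0.087}, {"translation": [0, 0, 0], "turn": [0, 0, 0], "hand": 0.087}, {"translation": [0, 0, 0], "turn": [0, 0, 0], "hand": 0.087}]}}

```text
time: 2.6
ee_pos: [0.4788, -0.1654, 0.0232]
eef_rot: [0.637, 0.771, 0.001, 0.003]
ft_force: [-0.5, -0.9, 0.5]
width: 0.0869
```

```bash
python3 st.py 0.4757 -0.1643 0.019 0.19
```

```text
t 2.6 pos [ 0.4788 -0.1654  0.0232] jawyaw 0.1893 z [ 0.0058 -0.003  -1.    ] F [-0.49 -0.92  0.5 ] w 0.0869 q [ 0.72  0.36 -0.54  1.96  0.24  0.87  0.24]
need [-0.0031  0.0011 -0.0042] yaw 0.0007 tilt fix [0.003  0.0058 0.    ]
```

Emit:
{"op": "apply_moves", "data": {"deltas": [{"translation": [-0.0025, 0.001, -0.003], "turn": [0.003, 0.0058, 0], "hand": 0.087}, {"translation": [0, 0, 0], "turn": [0, 0, 0], "hand": 0.087}, {"translation": [-0.001, 0, -0.001], "turn": [0, 0, 0], "hand": 0.08}, {"translation": [0, 0, 0], "turn": [0, 0, 0], "hand": 0.075}, {"translation": [0, 0, 0], "turn": [0, 0, 0], "hand": 0.068}]}}

```text
time: 3.1
ee_pos: [0.4754, -0.1645, 0.0196]
eef_rot: [0.637, 0.771, 0.0, 0.0]
ft_force: [-0.4, -0.5, 0.6]
width: 0.0735
```

```bash
python3 st.py 0.4757 -0.1643 0.019 0.19
```

```text
t 3.1 pos [ 0.4754 -0.1645  0.0196] jawyaw 0.1891 z [ 4.e-04 -3.e-04 -1.e+00] F [-0.43 -0.52  0.56] w 0.0735 q [ 0.72  0.36 -0.54  1.97  0.24  0.87  0.24]
need [ 0.0003  0.0002 -0.0006] yaw 0.0009 tilt fix [0.0003 0.0004 0.    ]
```

Pose is on target. Closing.

Emit:
{"op": "apply_moves", "data": {"deltas": [{"translation": [0, 0, 0], "turn": [0, 0, 0], "hand": 0.066}, {"translation": [0, 0, 0], "turn": [0, 0, 0], "hand": 0.062}, {"translation": [0, 0, 0], "turn": [0, 0, 0], "hand": 0.055}, {"translation": [0, 0, 0], "turn": [0, 0, 0], "hand": 0.05}, {"translation": [0, 0, 0], "turn": [0, 0, 0], "hand": 0.05}], "newtons": 35}}

```text
time: 3.6
ee_pos: [0.4757, -0.1645, 0.0197]
eef_rot: [0.637, 0.771, 0.0, 0.0]
ft_force: [-0.4, -0.3, 0.0]
width: 0.0582
```

Emit:
{"op": "apply_moves", "data": {"deltas": [{"translation": [0, 0, 0], "turn": [0, 0, 0], "hand": 0.05}, {"translation": [0, 0, 0.005], "turn": [0, 0, 0], "hand": 0.05}, {"translation": [0, 0, 0.015], "turn": [0, 0, 0], "hand": 0.05}, {"translation": [0, 0, 0.015], "turn": [0, 0, 0], "hand": 0.05}, {"translation": [0, 0, 0.015], "turn": [0, 0, 0], "hand": 0.05}]}}

```text
time: 4.1
ee_pos: [0.4733, -0.1635, 0.071]
eef_rot: [0.637, 0.771, -0.001, -0.002]
ft_force: [-0.2, -0.1, -1.8]
width: 0.0576
```

Emit:
{"op": "apply_moves", "data": {"deltas": [{"translation": [0, 0, 0.015], "turn": [0, 0, 0], "hand": 0.05}, {"translation": [0, 0, 0.005], "turn": [0, 0, 0], "hand": 0.05}, {"translation": [0, 0, 0], "turn": [0, 0, 0], "hand": 0.05}, {"translation": [0, 0, 0], "turn": [0, 0, 0], "hand": 0.05}, {"translation": [0, 0, 0], "turn": [0, 0, 0], "hand": 0.05}]}}

```text
time: 4.6
ee_pos: [0.474, -0.1637, 0.0956]
eef_rot: [0.637, 0.771, -0.0, -0.001]
ft_force: [0.7, -0.3, -3.2]
width: 0.0578
```

```bash
python3 st.py 0.4757 -0.1643 0.084 0.19
```

```text
t 4.6 pos [ 0.474  -0.1637  0.0956] jawyaw 0.1899 z [-1.1e-03  3.0e-04 -1.0e+00] F [ 0.71 -0.3  -3.2 ] w 0.0578 q [ 0.76  0.25 -0.57  1.92  0.16  1.02  0.31]
need [ 0.0017 -0.0006 -0.0116] yaw 0.0001 tilt fix [-0.0003 -0.0011 -0.    ]
```

Emit:
{"op": "apply_moves", "data": {"deltas": [{"translation": [0.0015, -0.0005, 0], "turn": [0, 0, 0], "hand": 0.05}, {"translation": [0, 0, 0], "turn": [0, 0, 0], "hand": 0.05}, {"translation": [0, 0, 0], "turn": [0, 0, 0], "hand": 0.05}, {"translation": [0, 0, 0], "turn": [0, 0, 0], "hand": 0.05}]}}

```text
time: 5.0
ee_pos: [0.4747, -0.1638, 0.0939]
eef_rot: [0.637, 0.771, -0.001, -0.002]
ft_force: [-0.5, 0.6, -2.8]
width: 0.0576
```

```bash
python3 - <<'E'
from bench import readout,camera
import cv2,numpy as np
f=[]
for i in range(4):
    im=camera('scene'); f.append(readout.read_state()['ft_force'][2])
print(np.round(f,2))
cv2.imwrite('pics/lift1.png',cv2.resize(im[120:270,250:450],(800,600),interpolation=cv2.INTER_CUBIC)[:,:,::-1])
E
python3 st.py 0.4757 -0.1643 0.0196 0.19
```

```text
[-2.06 -1.66 -2.63 -2.61]
t 5.2 pos [ 0.4747 -0.1638  0.0941] jawyaw 0.19 z [-0.0035  0.0017 -1.    ] F [-1.19 -0.14 -2.61] w 0.0576 q [ 0.76  0.25 -0.57  1.92  0.16  1.02  0.31]
need [ 0.001  -0.0005 -0.0745] yaw -0.0 tilt fix [-0.0017 -0.0035 -0.    ]
```

View pics/lift1.png

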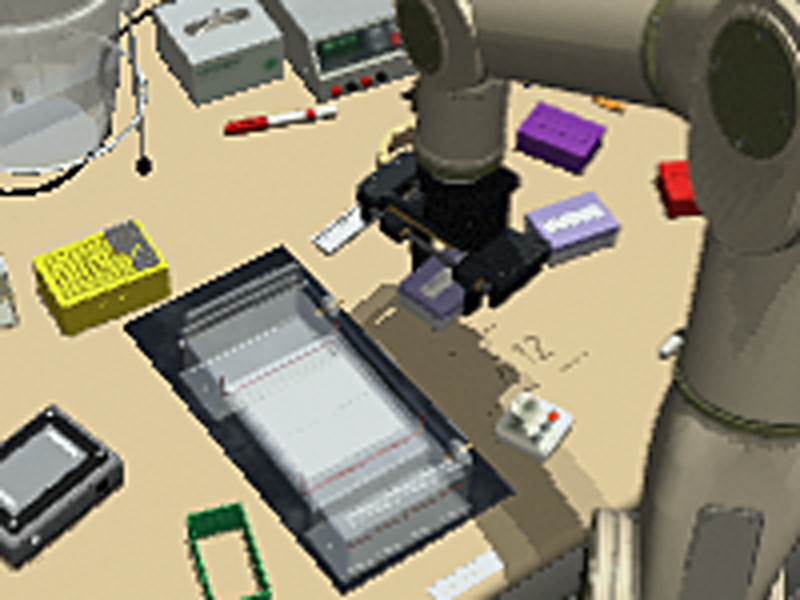

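The left box hangs level in the gripper at crop pixel (430,290). The force is about 2.5 N (roughly 0.25 kg), so it's probably the lighter one. Setting it back.

Emit:
{"op": "apply_moves", "data": {"deltas": [{"translation": [0.001, -0.0005, -0.015], "turn": [-0.0017, -0.0035, 0], "hand": 0.05}, {"translation": [0, 0, -0.015], "turn": [0, 0, 0], "hand": 0.05}, {"translation": [0, 0, -0.015], "turn": [0, 0, 0], "hand": 0.05}, {"translation": [0, 0, -0.005], "turn": [0, 0, 0], "hand": 0.05}, {"translation": [0, 0, 0], "turn": [0, 0, 0], "hand": 0.05}]}}

```text
time: 5.7
ee_pos: [0.4759, -0.1644, 0.042]
eef_rot: [0.637, 0.771, 0.0, 0.0]
ft_force: [0.2, -0.2, -2.6]
width: 0.0577
```

```bash
python3 st.py 0.4757 -0.1643 0.0196 0.19
```

```text
t 5.7 pos [ 0.4759 -0.1644  0.042 ] jawyaw 0.19 z [ 6.e-04 -4.e-04 -1.e+00] F [ 0.25 -0.25 -2.64] w 0.0577 q [ 0.73  0.33 -0.55  1.96  0.22  0.91  0.26]
need [-0.0002  0.0001 -0.0224] yaw 0.0 tilt fix [0.0004 0.0006 0.    ]
```

Emit:
{"op": "apply_moves", "data": {"deltas": [{"translation": [0, 0, -0.01], "turn": [0, 0, 0], "hand": 0.05}, {"translation": [0, 0, -0.006], "turn": [0, 0, 0], "hand": 0.05}, {"translation": [0, 0, -0.002], "turn": [0, 0, 0], "hand": 0.05}, {"translation": [0, 0, 0], "turn": [0, 0, 0], "hand": 0.05}, {"translation": [0, 0, 0], "turn": [0, 0, 0], "hand": 0.05}]}}

```text
time: 6.2
ee_pos: [0.4767, -0.1647, 0.0235]
eef_rot: [0.637, 0.771, 0.0, 0.001]
ft_force: [0.4, 0.2, -2.6]
width: 0.0582
```

```bash
python3 st.py 0.4757 -0.1643 0.0196 0.19
```

```text
t 6.2 pos [ 0.4767 -0.1647  0.0235] jawyaw 0.1898 z [ 1.8e-03 -9.0e-04 -1.0e+00] F [ 0.36  0.18 -2.56] w 0.0582 q [ 0.72  0.36 -0.54  1.97  0.24  0.88  0.24]
need [-0.001   0.0004 -0.0039] yaw 0.0002 tilt fix [0.0009 0.0018 0.    ]
```

Emit:
{"op": "apply_moves", "data": {"deltas": [{"translation": [-0.001, 0.0004, -0.002], "turn": [0.0009, 0.0018, 0], "hand": 0.05}, {"translation": [0, 0, -0.001], "turn": [0, 0, 0], "hand": 0.05}, {"translation": [0, 0, -0.0005], "turn": [0, 0, 0], "hand": 0.05}, {"translation": [0, 0, 0], "turn": [0, 0, 0], "hand": 0.05}]}}

```text
time: 6.6
ee_pos: [0.4761, -0.1645, 0.0204]
eef_rot: [0.637, 0.771, 0.0, 0.001]
ft_force: [-0.1, -0.2, -2.0]
width: 0.0577
```

```bash
python3 st.py 0.4757 -0.1643 0.0196 0.19
```

```text
t 6.6 pos [ 0.4761 -0.1645  0.0204] jawyaw 0.1897 z [ 1.1e-03 -6.0e-04 -1.0e+00] F [-0.06 -0.23 -2.02] w 0.0577 q [ 0.72  0.36 -0.54  1.97  0.24  0.87  0.24]
need [-0.0004  0.0002 -0.0008] yaw 0.0003 tilt fix [0.0006 0.0011 0.    ]
```

Emit:
{"op": "apply_moves", "data": {"deltas": [{"translation": [-0.0004, 0.0002, -0.001], "turn": [0, 0, 0], "hand": 0.05}, {"translation": [0, 0, -0.0005], "turn": [0, 0, 0], "hand": 0.05}, {"translation": [0, 0, 0], "turn": [0, 0, 0], "hand": 0.05}, {"translation": [0, 0, 0], "turn": [0, 0, 0], "hand": 0.05}]}}

```text
time: 7.0
ee_pos: [0.476, -0.1644, 0.0199]
eef_rot: [0.637, 0.771, 0.0, 0.001]
ft_force: [0.6, -0.2, -2.4]
width: 0.0577
```

```bash
python3 st.py 0.4757 -0.1643 0.0196 0.19
```

```text
t 7.0 pos [ 0.476  -0.1644  0.0199] jawyaw 0.1898 z [ 0.0016 -0.0013 -1.    ] F [ 0.64 -0.19 -2.36] w 0.0577 q [ 0.72  0.36 -0.54  1.97  0.24  0.87  0.24]
need [-0.0003  0.0001 -0.0003] yaw 0.0002 tilt fix [0.0013 0.0016 0.    ]
```

Emit:
{"op": "apply_moves", "data": {"deltas": [{"translation": [0, 0, -0.001], "turn": [0.001, 0.0015, 0], "hand": 0.05}, {"translation": [0, 0, 0], "turn": [0, 0, 0], "hand": 0.05}, {"translation": [0, 0, 0], "turn": [0, 0, 0], "hand": 0.05}]}}

```text
time: 7.3
ee_pos: [0.4763, -0.1644, 0.0198]
eef_rot: [0.637, 0.771, -0.0, 0.0]
ft_force: [-0.3, -0.1, -2.5]
width: 0.0577
```

```bash
python3 st.py 0.4757 -0.1643 0.0196 0.19
```

```text
t 7.3 pos [ 0.4763 -0.1644  0.0198] jawyaw 0.1898 z [ 1.e-04 -9.e-04 -1.e+00] F [-0.35 -0.09 -2.52] w 0.0577 q [ 0.72  0.37 -0.54  1.97  0.24  0.87  0.24]
need [-0.0006  0.0001 -0.0002] yaw 0.0002 tilt fix [0.0009 0.0001 0.    ]
```

Emit:
{"op": "apply_moves", "data": {"deltas": [{"translation": [0, 0, -0.002], "turn": [0, 0, 0], "hand": 0.05}, {"translation": [0, 0, 0], "turn": [0, 0, 0], "hand": 0.05}, {"translation": [0, 0, 0], "turn": [0, 0, 0], "hand": 0.05}]}}

```text
time: 7.6
ee_pos: [0.4767, -0.1646, 0.0199]
eef_rot: [0.637, 0.771, -0.001, 0.001]
ft_force: [-0.5, 0.7, -2.0]
width: 0.0577
```

Emit:
{"op": "apply_moves", "data": {"deltas": [{"translation": [-0.0005, 0, -0.002], "turn": [0, 0, 0], "hand": 0.05}, {"translation": [0, 0, -0.002], "turn": [0, 0, 0], "hand": 0.05}]}}

```text
time: 7.8
ee_pos: [0.4768, -0.1647, 0.0193]
eef_rot: [0.637, 0.771, -0.002, 0.001]
ft_force: [-18.2, 6.3, 45.9]
width: 0.0579
```

Contact with the table is confirmed, and that push was firmer than needed. I'll relieve it, then release.

Emit:
{"op": "apply_moves", "data": {"deltas": [{"translation": [0, 0, 0.0005], "turn": [0, 0, 0], "hand": 0.055}, {"translation": [0, 0, 0], "turn": [0, 0, 0], "hand": 0.068}, {"translation": [0, 0, 0], "turn": [0, 0, 0], "hand": 0.075}, {"translation": [0, 0, 0], "turn": [0, 0, 0], "hand": 0.082}, {"translation": [0, 0, 0], "turn": [0, 0, 0], "hand": 0.087}], "newtons": 20}}

```text
time: 8.3
ee_pos: [0.4772, -0.1649, 0.0197]
eef_rot: [0.637, 0.771, -0.002, 0.001]
ft_force: [-0.1, 0.1, -0.0]
width: 0.0817
```

Emit:
{"op": "apply_moves", "data": {"deltas": [{"translation": [0, 0, 0], "turn": [0, 0, 0], "hand": 0.087}, {"translation": [0, 0, 0], "turn": [0, 0, 0], "hand": 0.087}, {"translation": [0, 0, 0.01], "turn": [0, 0, 0], "hand": 0.087}, {"translation": [0, 0, 0.03], "turn": [0, 0, 0], "hand": 0.087}, {"translation": [0, 0, 0.04], "turn": [0, 0, 0], "hand": 0.087}]}}

```text
time: 8.8
ee_pos: [0.4736, -0.1634, 0.098]
eef_rot: [0.637, 0.771, -0.002, -0.004]
ft_force: [1.6, -0.4, -0.2]
width: 0.0871
```

```bash
python3 st.py 0.514 -0.3735 0.14 -0.18
```

```text
t 8.8 pos [ 0.4736 -0.1634  0.098 ] jawyaw 0.1901 z [-8.6e-03  6.0e-04 -1.0e+00] F [ 1.59 -0.4  -0.18] w 0.0871 q [ 0.76  0.25 -0.58  1.91  0.16  1.03  0.31]
need [ 0.0404 -0.2101  0.042 ] yaw -0.3701 tilt fix [-0.0006 -0.0086 -0.    ]
```

Emit:
{"op": "apply_moves", "data": {"deltas": [{"translation": [0.007, -0.036, 0.02], "turn": [0, -0.0086, -0.065], "hand": 0.087}, {"translation": [0.007, -0.036, 0.01], "turn": [0, 0, -0.065], "hand": 0.087}, {"translation": [0.007, -0.036, 0], "turn": [0, 0, -0.065], "hand": 0.087}, {"translation": [0.007, -0.036, 0], "turn": [0, 0, -0.065], "hand": 0.087}, {"translation": [0.007, -0.034, 0], "turn": [0, 0, -0.06], "hand": 0.087}]}}

```text
time: 9.3
ee_pos: [0.5133, -0.343, 0.1413]
eef_rot: [0.752, 0.659, 0.002, 0.007]
ft_force: [-0.0, 0.4, 0.2]
width: 0.0874
```

Emit:
{"op": "apply_moves", "data": {"deltas": [{"translation": [0, 0, 0], "turn": [0, 0, 0], "hand": 0.087}, {"translation": [0, 0, 0], "turn": [0, 0, 0], "hand": 0.087}]}}

```text
time: 9.5
ee_pos: [0.5127, -0.3485, 0.1423]
eef_rot: [0.754, 0.656, 0.002, 0.007]
ft_force: [-1.1, 1.1, -0.7]
width: 0.0873
```

```bash
python3 st.py 0.514 -0.3735 0.02 -0.18;python3 - <<'E'
from bench import camera
import cv2
for n in('top','scene'):
    cv2.imwrite(f'pics/{n}1.png',camera(n)[:,:,::-1])
im=cv2.imread('pics/top1.png'); 
cv2.imwrite('pics/crop3.png',cv2.resize(im[150:270,335:495],(800,600),interpolation=cv2.INTER_CUBIC))
E
```

```text
t 9.5 pos [ 0.5127 -0.3485  0.1423] jawyaw -0.1387 z [ 0.013  -0.0084 -0.9999] F [-1.13  1.1  -0.65] w 0.0873 q [ 0.86  0.41 -0.42  1.59  0.18  1.17  0.26]
need [ 0.0013 -0.025  -0.1223] yaw -0.0413 tilt fix [0.0084 0.013  0.    ]
```

View pics/crop3.png

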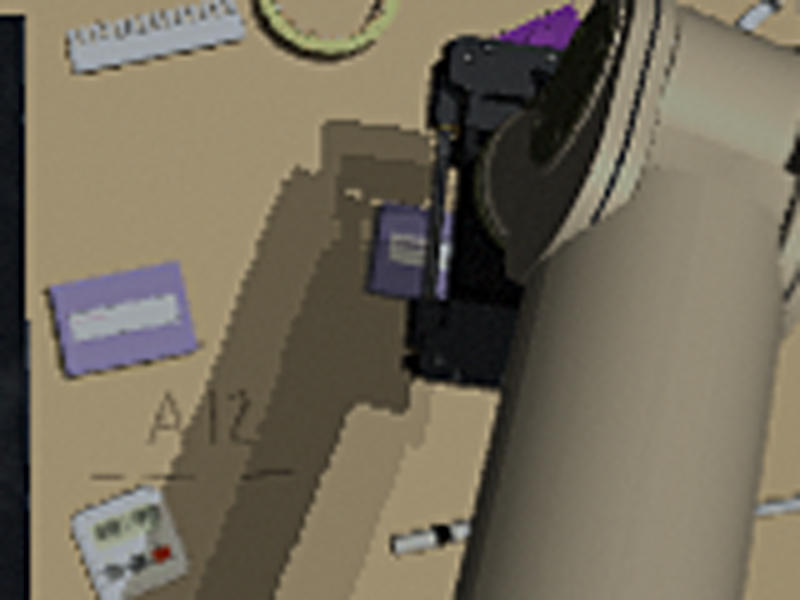

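The left box stands back in its place, centred at top pixel (359.6,214). The gripper is over the right box. Descending.

Emit:
{"op": "apply_moves", "data": {"deltas": [{"translation": [0.0013, -0.025, 0], "turn": [0.008, 0.013, -0.041], "hand": 0.087}, {"translation": [0, 0, -0.03], "turn": [0, 0, 0], "hand": 0.087}, {"translation": [0, 0, -0.03], "turn": [0, 0, 0], "hand": 0.087}, {"translation": [0, 0, 0], "turn": [0, 0, 0], "hand": 0.087}, {"translation": [0, 0, 0], "turn": [0, 0, 0], "hand": 0.087}]}}

```text
time: 10.1
ee_pos: [0.5158, -0.3684, 0.0845]
eef_rot: [0.765, 0.644, 0.001, 0.001]
ft_force: [-0.3, -0.9, 0.8]
width: 0.0869
```

```bash
python3 st.py 0.514 -0.3735 0.02 -0.18
```

```text
t 10.1 pos [ 0.5158 -0.3684  0.0845] jawyaw -0.1715 z [ 2.3e-03 -9.0e-04 -1.0e+00] F [-0.3  -0.94  0.84] w 0.0869 q [ 0.85  0.5  -0.4   1.59  0.21  1.09  0.23]
need [-0.0018 -0.0051 -0.0645] yaw -0.0085 tilt fix [0.0009 0.0023 0.    ]
```

Emit:
{"op": "apply_moves", "data": {"deltas": [{"translation": [-0.0025, -0.005, -0.025], "turn": [0.001, 0.0023, -0.0085], "hand": 0.087}, {"translation": [0, 0, -0.015], "turn": [0, 0, 0], "hand": 0.087}, {"translation": [0, 0, -0.01], "turn": [0, 0, 0], "hand": 0.087}, {"translation": [0, 0, 0], "turn": [0, 0, 0], "hand": 0.087}, {"translation": [0, 0, 0], "turn": [0, 0, 0], "hand": 0.087}]}}

```text
time: 10.6
ee_pos: [0.517, -0.3724, 0.0398]
eef_rot: [0.767, 0.642, 0.001, 0.003]
ft_force: [0.4, 0.7, -0.0]
width: 0.087
```

```bash
python3 st.py 0.514 -0.3735 0.02 -0.18
```

```text
t 10.6 pos [ 0.517  -0.3724  0.0398] jawyaw -0.1761 z [ 0.0067 -0.0034 -1.    ] F [ 0.38  0.67 -0.  ] w 0.087 q [ 0.85  0.56 -0.38  1.61  0.23  1.01  0.22]
need [-0.003  -0.0011 -0.0198] yaw -0.0039 tilt fix [0.0034 0.0067 0.    ]
```

Emit:
{"op": "apply_moves", "data": {"deltas": [{"translation": [-0.003, -0.001, -0.01], "turn": [0.003, 0.0067, -0.004], "hand": 0.087}, {"translation": [0, 0, -0.005], "turn": [0, 0, 0], "hand": 0.087}, {"translation": [0, 0, 0], "turn": [0, 0, 0], "hand": 0.087}, {"translation": [0, 0, 0], "turn": [0, 0, 0], "hand": 0.087}]}}

```text
time: 11.0
ee_pos: [0.5147, -0.3738, 0.0254]
eef_rot: [0.768, 0.641, 0.0, 0.001]
ft_force: [-0.5, 0.0, 0.2]
width: 0.0868
```

```bash
python3 st.py 0.514 -0.3735 0.02 -0.18
```

```text
t 11.0 pos [ 0.5147 -0.3738  0.0254] jawyaw -0.1802 z [ 0.0013 -0.0015 -1.    ] F [-0.48  0.04  0.24] w 0.0868 q [ 0.84  0.57 -0.38  1.62  0.24  0.99  0.21]
need [-0.0007  0.0003 -0.0054] yaw 0.0002 tilt fix [0.0015 0.0013 0.    ]
```

Emit:
{"op": "apply_moves", "data": {"deltas": [{"translation": [-0.001, 0, -0.004], "turn": [0.0015, 0.0013, 0], "hand": 0.08}, {"translation": [0, 0, -0.001], "turn": [0, 0, 0], "hand": 0.075}, {"translation": [0, 0, 0], "turn": [0, 0, 0], "hand": 0.07}, {"translation": [0, 0, 0], "turn": [0, 0, 0], "hand": 0.066}, {"translation": [0, 0, 0], "turn": [0, 0, 0], "hand": 0.062}], "newtons": 45}}

```text
time: 11.5
ee_pos: [0.5138, -0.374, 0.0204]
eef_rot: [0.768, 0.641, 0.0, 0.0]
ft_force: [-0.0, 0.2, -0.8]
width: 0.0653
```

Emit:
{"op": "apply_moves", "data": {"deltas": [{"translation": [0, 0, 0], "turn": [0, 0, 0], "hand": 0.055}, {"translation": [0, 0, 0], "turn": [0, 0, 0], "hand": 0.05}, {"translation": [0, 0, 0], "turn": [0, 0, 0], "hand": 0.05}, {"translation": [0, 0, 0], "turn": [0, 0, 0], "hand": 0.05}]}}

```text
time: 11.9
ee_pos: [0.5144, -0.374, 0.0207]
eef_rot: [0.768, 0.641, 0.0, 0.001]
ft_force: [0.6, -0.4, -1.2]
width: 0.0573
```

```bash
python3 st.py 0.514 -0.3735 0.02 -0.18
```

```text
t 11.9 pos [ 0.5144 -0.374   0.0207] jawyaw -0.18 z [ 1.6e-03 -6.0e-04 -1.0e+00] F [ 0.57 -0.36 -1.23] w 0.0573 q [ 0.84  0.58 -0.38  1.62  0.24  0.99  0.21]
need [-0.0004  0.0005 -0.0007] yaw 0.0 tilt fix [0.0006 0.0016 0.    ]
```

Gripped with the TCP at z = 0.0207. Lifting about 8 cm.

Emit:
{"op": "apply_moves", "data": {"deltas": [{"translation": [0, 0, 0.005], "turn": [0, 0, 0], "hand": 0.05}, {"translation": [0, 0, 0.015], "turn": [0, 0, 0], "hand": 0.05}, {"translation": [0, 0, 0.015], "turn": [0, 0, 0], "hand": 0.05}, {"translation": [0, 0, 0.015], "turn": [0, 0, 0], "hand": 0.05}, {"translation": [0, 0, 0.015], "turn": [0, 0, 0], "hand": 0.05}]}}

```text
time: 12.4
ee_pos: [0.511, -0.3721, 0.0868]
eef_rot: [0.768, 0.641, -0.001, -0.004]
ft_force: [0.3, -0.5, -7.1]
width: 0.0573
```

Emit:
{"op": "apply_moves", "data": {"deltas": [{"translation": [0, 0, 0.01], "turn": [0, 0, 0], "hand": 0.05}, {"translation": [0, 0, 0], "turn": [0, 0, 0], "hand": 0.05}, {"translation": [0, 0, 0], "turn": [0, 0, 0], "hand": 0.05}, {"translation": [0, 0, 0], "turn": [0, 0, 0], "hand": 0.05}, {"translation": [0, 0, 0], "turn": [0, 0, 0], "hand": 0.05}]}}

```text
time: 12.9
ee_pos: [0.5119, -0.3727, 0.1009]
eef_rot: [0.768, 0.641, -0.0, -0.001]
ft_force: [0.2, 0.5, -6.4]
width: 0.0577
```

```bash
python3 - <<'E'
from bench import readout,camera
import numpy as np
f=[]
for i in range(4):
    im=camera('scene'); f.append(readout.read_state()['ft_force'][2])
print(np.round(f,2))
E
python3 st.py 0.514 -0.3735 0.1 -0.18
```

```text
[-6.66 -6.4  -5.83 -6.76]
t 13.1 pos [ 0.512  -0.3728  0.1011] jawyaw -0.1801 z [-0.0023  0.0015 -1.    ] F [ 0.02  0.1  -6.76] w 0.0576 q [ 0.86  0.49 -0.4   1.57  0.2   1.13  0.24]
need [ 0.002  -0.0007 -0.0011] yaw 0.0001 tilt fix [-0.0015 -0.0023 -0.    ]
```

The right box pulls about 6.4 N against 2.5 N for the left, so the right one is heavier. Carrying it to the reader, high over the tank.

Emit:
{"op": "apply_moves", "data": {"deltas": [{"translation": [0, 0, 0.025], "turn": [-0.0015, -0.0023, 0], "hand": 0.05}, {"translation": [0, 0.01, 0.035], "turn": [0, 0, 0], "hand": 0.05}, {"translation": [0, 0.02, 0.03], "turn": [0, 0, 0.015], "hand": 0.05}, {"translation": [0.002, 0.03, 0.01], "turn": [0, 0, 0.022], "hand": 0.05}, {"translation": [0.002, 0.035, 0], "turn": [0, 0, 0.022], "hand": 0.05}]}}

```text
time: 13.6
ee_pos: [0.5127, -0.2804, 0.2018]
eef_rot: [0.751, 0.66, -0.001, -0.001]
ft_force: [1.3, 0.7, -7.0]
width: 0.0578
```

Emit:
{"op": "apply_moves", "data": {"deltas": [{"translation": [0.002, 0.035, 0], "turn": [0, 0, 0.022], "hand": 0.05}, {"translation": [0.002, 0.035, 0], "turn": [0, 0, 0.022], "hand": 0.05}, {"translation": [0.002, 0.035, 0], "turn": [0, 0, 0.022], "hand": 0.05}, {"translation": [0.002, 0.035, 0], "turn": [0, 0, 0.022], "hand": 0.05}, {"translation": [0.002, 0.035, 0], "turn": [0, 0, 0.022], "hand": 0.05}]}}

```text
time: 14.1
ee_pos: [0.5223, -0.0988, 0.2029]
eef_rot: [0.712, 0.702, -0.001, 0.0]
ft_force: [0.8, -0.4, -6.1]
width: 0.0577
```

```bash
python3 st.py 0.5425 0.2783 0.19 0.23
```

```text
t 14.1 pos [ 0.5223 -0.0988  0.2029] jawyaw -0.0149 z [-0.0017 -0.0024 -1.    ] F [ 0.82 -0.45 -6.05] w 0.0577 q [ 0.63  0.2  -0.6   1.73  0.12  1.25 -0.01]
need [ 0.0202  0.3771 -0.0129] yaw 0.2449 tilt fix [ 0.0024 -0.0017  0.    ]
```

Emit:
{"op": "apply_moves", "data": {"deltas": [{"translation": [0.002, 0.037, 0], "turn": [0, 0, 0.024], "hand": 0.05}, {"translation": [0.002, 0.037, 0], "turn": [0, 0, 0.024], "hand": 0.05}, {"translation": [0.002, 0.037, 0], "turn": [0, 0, 0.024], "hand": 0.05}, {"translation": [0.002, 0.037, 0], "turn": [0, 0, 0.024], "hand": 0.05}, {"translation": [0.002, 0.037, 0], "turn": [0, 0, 0.024], "hand": 0.05}]}}

```text
time: 14.6
ee_pos: [0.5313, 0.0933, 0.2035]
eef_rot: [0.667, 0.745, -0.001, 0.002]
ft_force: [1.4, -0.7, -6.9]
width: 0.0575
```

Emit:
{"op": "apply_moves", "data": {"deltas": [{"translation": [0.002, 0.037, 0], "turn": [0, 0, 0.024], "hand": 0.05}, {"translation": [0.002, 0.037, 0], "turn": [0, 0, 0.024], "hand": 0.05}, {"translation": [0.002, 0.037, 0], "turn": [0, 0, 0.024], "hand": 0.05}, {"translation": [0.002, 0.025, 0], "turn": [0, 0, 0.024], "hand": 0.05}, {"translation": [0.002, 0.01, 0], "turn": [0, 0, 0.01], "hand": 0.05}]}}

```text
time: 15.1
ee_pos: [0.5393, 0.2499, 0.2039]
eef_rot: [0.623, 0.782, -0.0, 0.001]
ft_force: [0.0, -0.3, -6.8]
width: 0.0575
```

```bash
python3 st.py 0.5425 0.2783 0.1257 0.23
```

```text
t 15.1 pos [0.5393 0.2499 0.2039] jawyaw 0.2251 z [ 0.0018 -0.0023 -1.    ] F [ 0.02 -0.32 -6.76] w 0.0575 q [ 0.12  0.39 -0.8   1.56  0.29  1.31 -0.49]
need [ 0.0032  0.0284 -0.0782] yaw 0.0049 tilt fix [0.0023 0.0018 0.    ]
```

Emit:
{"op": "apply_moves", "data": {"deltas": [{"translation": [0.003, 0.022, 0], "turn": [0.0023, 0.0018, 0.004], "hand": 0.05}, {"translation": [0, 0.003, -0.02], "turn": [0, 0, 0], "hand": 0.05}, {"translation": [0, 0, -0.02], "turn": [0, 0, 0], "hand": 0.05}, {"translation": [0, 0, -0.015], "turn": [0, 0, 0], "hand": 0.05}, {"translation": [0, 0, 0], "turn": [0, 0, 0], "hand": 0.05}]}}

```text
time: 15.6
ee_pos: [0.543, 0.2757, 0.1467]
eef_rot: [0.622, 0.783, -0.0, 0.0]
ft_force: [0.8, -1.4, -6.2]
width: 0.0576
```

```bash
python3 st.py 0.5425 0.2783 0.1257 0.23
```

```text
t 15.6 pos [0.543  0.2757 0.1467] jawyaw 0.2294 z [ 3.e-04 -6.e-04 -1.e+00] F [ 0.8  -1.37 -6.2 ] w 0.0576 q [ 0.05  0.47 -0.78  1.58  0.35  1.23 -0.56]
need [-0.0005  0.0026 -0.021 ] yaw 0.0006 tilt fix [0.0006 0.0003 0.    ]
```

Emit:
{"op": "apply_moves", "data": {"deltas": [{"translation": [-0.0005, 0.0025, -0.01], "turn": [0, 0, 0], "hand": 0.05}, {"translation": [0, 0, -0.007], "turn": [0, 0, 0], "hand": 0.05}, {"translation": [0, 0, 0], "turn": [0, 0, 0], "hand": 0.05}, {"translation": [0, 0, 0], "turn": [0, 0, 0], "hand": 0.05}]}}

```text
time: 16.0
ee_pos: [0.5438, 0.2772, 0.13]
eef_rot: [0.622, 0.783, 0.0, 0.001]
ft_force: [-0.1, 0.3, -6.2]
width: 0.0579
```

```bash
python3 st.py 0.5425 0.2783 0.1257 0.23
```

```text
t 16.0 pos [0.5438 0.2772 0.13  ] jawyaw 0.227 z [ 2.2e-03 -6.0e-04 -1.0e+00] F [-0.14  0.31 -6.2 ] w 0.0579 q [ 0.05  0.49 -0.77  1.6   0.36  1.2  -0.57]
need [-0.0013  0.0011 -0.0043] yaw 0.003 tilt fix [0.0006 0.0022 0.    ]
```

Emit:
{"op": "apply_moves", "data": {"deltas": [{"translation": [-0.0013, 0.001, -0.0035], "turn": [0.0006, 0.0022, 0.003], "hand": 0.05}, {"translation": [0, 0, -0.0005], "turn": [0, 0, 0], "hand": 0.05}, {"translation": [0, 0, 0], "turn": [0, 0, 0], "hand": 0.05}, {"translation": [0, 0, 0], "turn": [0, 0, 0], "hand": 0.05}, {"translation": [0, 0, 0], "turn": [0, 0, 0], "hand": 0.05}]}}

```text
time: 16.5
ee_pos: [0.5431, 0.2786, 0.1271]
eef_rot: [0.621, 0.784, 0.001, 0.0]
ft_force: [-0.5, 0.5, -6.1]
width: 0.0577
```

```bash
python3 st.py 0.5425 0.2783 0.1257 0.23
python3 - <<'E'
from bench import camera
import cv2,numpy as np
t=camera('top')[:,:,::-1];s=camera('scene')[:,:,::-1]
cv2.imwrite('pics/topF.png',t)
o=np.vstack([cv2.resize(s[140:270,210:470],(600,300),interpolation=cv2.INTER_CUBIC),cv2.resize(t[140:270,140:400],(600,300),interpolation=cv2.INTER_CUBIC)])
cv2.imwrite('pics/final.png',o)
E
```

```text
t 16.5 pos [0.5431 0.2786 0.1271] jawyaw 0.23 z [ 1.7e-03  8.0e-04 -1.0e+00] F [-0.5   0.49 -6.12] w 0.0577 q [ 0.04  0.49 -0.77  1.6   0.36  1.19 -0.57]
need [-0.0006 -0.0003 -0.0014] yaw -0.0 tilt fix [-0.0008  0.0017  0.    ]
```

View pics/final.png

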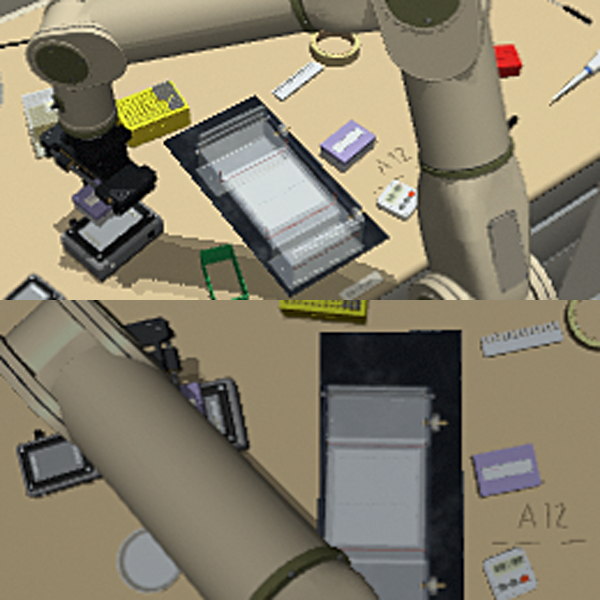

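The heavy box hangs level over the large reader, at picture pixel (95,200). The light box is back beside the tank at (347,143). I'll check its pose against the start, then hand in.

Run:
```python
import cv2,numpy as np,h
im=cv2.imread('pics/topF.png')
x,y=335,185; c=cv2.resize(im[y:y+55,x:x+55],None,fx=8,fy=8,interpolation=cv2.INTER_CUBIC).astype(int)
m=((c[...,0]-c[...,1]>15)&(c[...,0]>110)).astype(np.uint8)
k=max(cv2.findContours(m,0,cv2.CHAIN_APPROX_NONE)[0],key=cv2.contourArea)
print(cv2.minAreaRect((h.w('top',(k.reshape(-1,2)+.5)/8-.5+[x,y],.03)[:,:2]*1000).astype(np.float32)))
from bench import readout,order
print(np.abs(readout.read_state()['joint_vel']).max())
print(order.close_job())
```

```text
((474.794921875, -164.8082733154297), (59.168548583984375, 85.26786804199219), 10.911301612854004)
0.0013903014588478773
the job is handed in; nothing more can be done
None
```

The right box is the heavier one, and I handed the job in with it held over the code reader's window.

- **Weighing:** I lifted the left box about 7.5 cm and it pulled about 2.5 N, so roughly 0.25 kg. I set it back, then lifted the right box about 8 cm and it pulled about 6.4 N, roughly 0.65 kg.
- **Final hold:** The right box is 1 mm or less from the window centre I measured. Its underside is about 61 mm above the glass, going by the tool height. Its length follows the window at a yaw of 0.23 rad, with tilt under 0.002 rad. The arm was still at the end: joint speeds were below 0.0015 rad/s.
- **Lighter box:** It stands within about 1 mm and 0.5° of where it started, measured in the top image.
- **Other objects:** I saw nothing else moved in the parts of the final picture I could see. The arm hid part of the reader from above, so the box's position there comes from the arm's readings and the scene view.
- **One rough spot:** While setting the left box down I briefly pressed it onto the table; I read 46 N at the wrist. That was firmer than "gently" calls for, though well under the 120 N wrist limit. I eased off before releasing it.
- **Reader angle:** My two estimates were 0.22 and 0.24 rad, and I used a value between them.

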